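# Refit the hob knob and turn it to off

## Task

The washed hob knob lies on the drying mat: put it back over the bare spindle of the hob, feeling gently for the fit without forcing it (25 N at most), until it sits fully down, and only then turn it so that the pointer on its rim lines up with the off mark on the far side. Look from the side to check that pointer and mark agree, then let go; leave the other knob where it is set and do not shift anything else.

Things in the scene. Friction and masses are not known exactly. Their poses are not given: they have to be found in the camera images.
- knob: The washed control knob, loose on the mat, upright: a plain black round wheel, 56 mm in diameter, 30 mm high, 90 g (may vary by a third). Origin: centre of its underside; z up; x points to its pointer. Underneath is a socket 26 mm long (along the knob's x), 10 mm wide and 19.5 mm deep, centred on the axis. Grip it across its diameter.
- pointer (a point): Tip of the pointer, a small metal fin 3 mm wide on the knob's rim: 33 mm from the axis along the knob's x, 9 mm above its underside.
- valve: Round metal plate, 96 mm across, 2 mm thick, fixed on the hob's control strip, with the bare spindle at its centre. Origin: centre of its underside (on the hob's top, 60 mm above the counter); z up; x points away from the hob's front edge, to the off mark. Pan supports begin about 95 mm from the axis on the mark's side and stand 34 mm above the hob's top.
- tang_top (a point): Centre of the top of the bare spindle, a flat steel tang 24 mm long, 8 mm wide, rising 16 mm from the plate. It turns under steady friction (about 0.18 N m, no spring) from 0.6 rad clockwise to 2.2 rad counter-clockwise of off, seen from above; left 0.3 to 1.8 rad counter-clockwise. Its angle is not reported: look or feel. At off its long side lies along the valve's x.
- rest (a point): Point on the axis on the plate's top, where the centre of the knob's underside comes when fully down; a knob standing on the tang is 16 mm higher. The socket has 1 mm clearance all round (0.08 rad either way) and fits with the knob's x along the tang, pointer towards the mark's half; put on half a turn round, the pointer can never reach the mark.
- mark (a point): Inner end of the off mark, a raised dark bar 12 mm long, 4 mm wide, 3 mm high lying radially on the plate behind the knob, on the side away from the robot: 36 mm from the axis along the valve's x, top of the bar 5 mm above the valve's origin. With the knob at off the pointer's tip is 3 mm short of it.
- hob: Low portable two-burner hob, steel, 360 mm deep, 460 mm wide, top 60 mm above the counter, fixed. Origin: centre of its underside; x points away from the front edge. Two valves stand 125 mm in front of its centre, 100 mm to either side; one is bare, the other has its knob.
- knob2_pointer (a point): Pointer tip of the other burner's knob (same shape as the loose one), which is already fitted, 200 mm from the bare spindle, and free to turn. Leave it alone.
- mat: Thin cork drying mat, 200 x 140 x 6 mm, fixed on the counter beside the hob. Origin: centre of its underside.
- cap: loose dark steel burner cap, 48 mm across, 14 mm high, lying on the mat about 85 to 125 mm from the knob. Bystander. Origin: centre of its underside.
- pot: aluminium pot, 150 mm across, 65 mm high, with two side handles, standing on one burner; its rim is about 100 mm above the control strip's top. Bystander. Origin: centre of its underside.
- oil: green glass bottle, 60 mm across, 200 mm high, on the counter. Bystander. Origin: centre of its underside.
- jar_a: spice jar, 48 mm across, 90 mm high. Bystander. Origin: centre of its underside.
- jar_b: spice jar, 48 mm across, 75 mm high. Bystander. Origin: centre of its underside.
- mug: white mug, 80 mm across, 90 mm high, left of the hob. Bystander. Origin: centre of its underside.
- spoon: wooden spoon lying left of the hob. Bystander. Origin: middle of its length, underside.

How it is judged:
On the way, in this order (a step that is already met when the one before it is completed fails the run):
1. the knob is seated fully down over the spindle (horizontal distance between knob and valve below 0.003 m and z of knob in the frame of valve below 0.0045 m and angle between knob's own z axis and vertical below 0.08 rad), for 0.2 s.
2. the seated knob's pointer has been turned to the off mark (all of step 1 and x of pointer in the frame of valve above 0.025 m and y of pointer in the frame of valve between -0.003 and 0.003 m), for 0.2 s.
At the end, for the whole second after the job is handed in: The knob sits fully down over the spindle (underside within 2.5 mm of the valve's plate, axes within 3 mm, upright within 0.08 rad), its pointer tip is within 3 mm sideways of the off mark's centre line on the mark's side, and it is at rest (all of step 2 and linear speed of knob below 0.02 m/s); the robot touches nothing.
It fails at once if the knob is forced against the valve (more than 25 N) (contact force between knob and valve above 25 N).
It fails at once if the other knob is turned (distance of knob2_pointer from where it was at the start of the episode above 0.006 m).
It fails at once if a bystander is shifted by more than 20 mm (distance of any of cap, pot, oil, jar_a, jar_b, mug, spoon from where it was at the start of the episode above 0.02 m).
It also fails if it takes over 70 s, if anything falls off the work surface, if the arm or the gripper's body presses on something with over 40 N, if the wrist force passes 120 N, or if a joint passes its speed limit or range.

## Robot

A 6-joint arm with a two-finger parallel gripper is mounted at the origin on the work surface. World frame = base frame: x ahead of the robot, y to its left, z up, the work surface at z = 0. Lengths are in m, angles in rad, forces in N, time in s.
With the tool pointing down it reaches from about 0.35 to 0.8 m from the base axis. Payload 7.3 kg.
Tool frame: the origin (TCP) lies between the finger pads; the fingertips stand 25 mm ahead of it and the grasp point (between the pads) lies 6 mm ahead of it (r.tip_extent is the distance from the TCP to the fingertips, in m); z points along the fingers, y is the line along which they close (so a half turn about z gives the same grasp; the last joint's range is limited). The gripper opens to 85 mm and grips with 20 to 120 N. Pads are 22 mm wide; open, the fingers measure 114 mm over their backs; the gripper's body (76 mm by 85 mm) begins 54 mm behind the grasp point. The pads swing forward as they close: fully open they stand 13 mm farther back than shut.
Start: joints at [1.098, 0.342, 1.524, -0, 1.275, -0.146], TCP at [0.169, 0.497, 0.223] pointing down, gripper open.
Joint ranges: [-2.53, 2.53], [-0.77, 2.02], [0.04, 2.7], [-1, 4.14], [0.28, 2.66], [-3.11, 3.11]. Speed limits (rad/s): [2.57, 2.57, 3.14, 3.14, 3.14, 3.14].

## Interface

Orientations are given as a unit quaternion [x, y, z, w].
In Python, from workcell import r, command_gripper, optics gives the robot as it stands. The module is installed in compiled form; this text tells all that it offers. Calls block until the motion is done:
- r.reach(position, orientation): joint-space move of the TCP to a pose.
- r.move_straight(position, orientation=None, speed=0.15, max_force=None): straight line of the TCP; orientation=None keeps the orientation; speed is the mean speed in m/s. With max_force (N) it stops when the force on the tool has changed by that much, and returns True; else False.
- r.movej(angles): joint-space move.
- command_gripper(opening, force=None): finger opening in m; force is the grip in N (None keeps the last); returns when the fingers have stopped.
- r.hold(seconds).
- r.solve_ik(position, orientation): joint angles nearest the present ones, or None.
- r.read_state(): the state.
- optics.get_image(name): name is "scene" or "side" or "wrist"; returns (picture, depth): 480x640x3 uint8, red, green, blue; 480x640 float32, m along the optical axis (not along the pixel's ray), 0 where there is no reading.
- optics.camera_model(name): a dict with "K" (3x3 intrinsics, pixels), "R" (3x3) and "t" (3): a world point X has camera coordinates R X + t; the wrist camera has in their place "tool_from_camera" (4x4, takes a point from camera to tool coordinates, whose origin is the TCP and whose axes are the flange's). Camera axes: x right, y down, z forward; pixel columns grow to the right and rows downward; lengths in m; the calibration is good to about 2 mm. A picture is of the moment at which its call begins: read the wrist's pose just before it. camera_model takes no time and is no camera call.
A pose or a line that the arm cannot do raises r.PlanningError and nothing moves.
- r.finish_job(): hands the job in; it is judged then, once.
The state is a dict: "time_s": time; "joint_positions": joint angles; "dq": joint speeds; "tau": joint torques, N m; "eef_pos": TCP position; "eef_rot": TCP orientation; "contact_force": force on the tool from outside, world axes, zero at the start; "torque": the same for the moment, N m; "grip_width": finger opening in m; "grip_force": force on a finger pad.
Only numpy, scipy, OpenCV 4.12 (cv2) and the standard library are available. Lean on these libraries where they do the work, as an engineer would, in place of code of your own. Each camera call takes 0.05 s, during which the arm holds its last target. There are 200 camera calls.

## Working session

There is one attempt and no reset: what is moved stays moved. The work goes in short steps, each a Python script; the robot and the scene stay as the last script left them, time stands still between calls to the robot, and variables do not carry over. Pictures are saved under pics/ and viewed, at most 10 in all, crops included, and the job is handed in when it is done.

```bash
mkdir -p pics; cat > h.py <<'E'
import numpy as np, cv2
from workcell import r, command_gripper, optics
from scipy.spatial.transform import Rotation as Ro
def save(n,im): cv2.imwrite(f'pics/{n}.png',cv2.cvtColor(im,cv2.COLOR_RGB2BGR))
def wristpose():
    s=r.read_state(); T=np.eye(4); T[:3,:3]=Ro.from_quat(s['eef_rot']).as_matrix(); T[:3,3]=s['eef_pos']; return T
def cam(name):
    "returns img, depth, K, world_from_cam"
    T=wristpose() if name=='wrist' else None
    im,d=optics.get_image(name); m=optics.camera_model(name)
    if name=='wrist': W=T@m['tool_from_camera']
    else:
        W=np.eye(4); W[:3,:3]=m['R'].T; W[:3,3]=-m['R'].T@m['t']
    return im,d,np.array(m['K']),W
def plane(uv,z,K,W):
    uv=np.atleast_2d(uv).astype(float); p=np.c_[uv,np.ones(len(uv))]@np.linalg.inv(K).T@W[:3,:3].T
    c=W[:3,3]; return c+p*((z-c[2])/p[:,2])[:,None]
def cloud(d,K,W):
    v,u=np.mgrid[:d.shape[0],:d.shape[1]]; p=np.stack([(u-K[0,2])/K[0,0]*d,(v-K[1,2])/K[1,1]*d,d],-1)
    return p@W[:3,:3].T+W[:3,3]
def down(yaw): # tool z down; tool y at world angle yaw
    y=np.array([np.cos(yaw),np.sin(yaw),0]); z=np.array([0,0,-1.]); return Ro.from_matrix(np.c_[np.cross(y,z),y,z]).as_quat()
E
python3 - <<'E'
from h import *
a=[]
for n in ['scene','side','wrist']:
    im,d,K,W=cam(n); a.append(im); np.savez(f'{n}0.npz',im=im,d=d,K=K,W=W); print(n,W.round(3).tolist(),K[0,0])
s=r.read_state(); print(s['time_s'],s['eef_rot'],s['grip_width'],r.tip_extent)
save('scene0',a[0]); save('sw',np.vstack([cv2.resize(x,(400,300)) for x in a[1:]]))
E
```

```text
scene [[-0.847, 0.451, -0.282, 1.065], [0.532, 0.717, -0.45, 0.763], [-0.001, -0.531, -0.847, 1.636], [0.0, 0.0, 0.0, 1.0]] 590.5848372939311
side [[0.911, -0.209, 0.354, 0.143], [-0.411, -0.49, 0.769, -0.962], [0.013, -0.846, -0.533, 0.726], [0.0, 0.0, 0.0, 1.0]] 487.84844244615937
wrist [[0.321, 0.912, 0.254, 0.105], [0.947, -0.309, -0.088, 0.519], [-0.002, 0.269, -0.963, 0.374], [0.0, 0.0, 0.0, 1.0]] 375.1624604857842
0.15 [ 1.62657165e-01  9.86682482e-01 -5.47237783e-04 -1.65351976e-04] 0.08558426186287611 0.025
```

View pics/scene0.png

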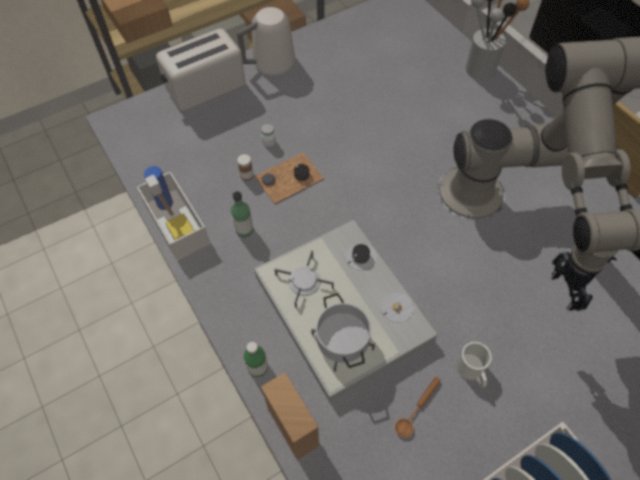

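View pics/sw.png

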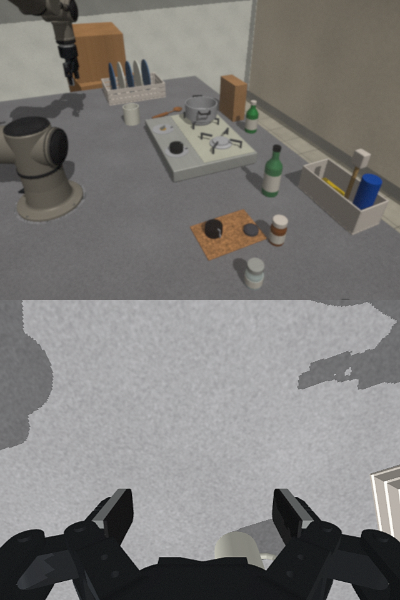

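The scene view shows the loose knob at about (302,172), the cap at (268,180), the bare valve at (397,307) and the other knob at (361,254). I'll turn these into rough positions, then look closer with the wrist camera.

```bash
python3 - <<'E'
from h import *
s=np.load('scene0.npz'); K,W=s['K'],s['W']
for n,uv,z in [('knob',(302,171),.036),('cap',(268,180),.02),('valve',(397,307),.062),('k2',(361,253),.09),('jarA',(245,160),.09),('jarB',(267,130),.075),('pot',(343,318),.14)]:
    print(n,plane(uv,z,K,W)[0].round(3))
print(optics.camera_model('wrist')['tool_from_camera'].round(3).tolist())
q=plane((397,307),.062,K,W)[0]; k=plane((302,171),.036,K,W)[0]
for n,p in (('v',q),('k',k)):
  for yaw in np.arange(-180,180,15):
    j=r.solve_ik([p[0],p[1],.25],down(np.radians(yaw))); print(n,yaw,None if j is None else np.round(j,2)[[0,5]])
E
```

```text
knob [ 0.456 -0.365  0.036]
cap [ 0.569 -0.405  0.02 ]
valve [0.491 0.237 0.062]
k2 [0.488 0.041 0.09 ]
jarA [ 0.615 -0.47   0.09 ]
jarB [ 0.481 -0.561  0.075]
pot [0.665 0.211 0.14 ]
[[0.0, -0.963, -0.269, 0.067], [1.0, 0.0, -0.0, 0.0], [0.0, -0.269, 0.963, -0.151], [0.0, 0.0, 0.0, 1.0]]
v -180 [ 0.31 -2.83]
v -165 [ 0.31 -3.09]
v -150 [0.31 2.93]
v -135 [0.31 2.67]
v -120 [0.31 2.4 ]
v -105 [0.31 2.14]
v -90 [0.31 1.88]
v -75 [0.31 1.62]
v -60 [0.31 1.36]
v -45 [0.31 1.1 ]
v -30 [0.31 0.83]
v -15 [0.31 0.57]
v 0 [0.31 0.31]
v 15 [0.31 0.05]
v 30 [ 0.31 -0.21]
v 45 [ 0.31 -0.48]
v 60 [ 0.31 -0.74]
v 75 [ 0.31 -1.  ]
v 90 [ 0.31 -1.26]
v 105 [ 0.31 -1.52]
v 120 [ 0.31 -1.78]
v 135 [ 0.31 -2.05]
v 150 [ 0.31 -2.31]
v 165 [ 0.31 -2.57]
k -180 [-0.81  2.34]
k -165 [-0.81  2.07]
k -150 [-0.81  1.81]
k -135 [-0.81  1.55]
k -120 [-0.81  1.29]
k -105 [-0.81  1.03]
k -90 [-0.81  0.76]
k -75 [-0.81  0.5 ]
k -60 [-0.81  0.24]
k -45 [-0.81 -0.02]
k -30 [-0.81 -0.28]
k -15 [-0.81 -0.54]
k 0 [-0.81 -0.81]
k 15 [-0.81 -1.07]
k 30 [-0.81 -1.33]
k 45 [-0.81 -1.59]
k 60 [-0.81 -1.85]
k 75 [-0.81 -2.12]
k 90 [-0.81 -2.38]
k 105 [-0.81 -2.64]
k 120 [-0.81 -2.9 ]
k 135 None
k 150 [-0.81  2.86]
k 165 [-0.81  2.6 ]
```

```bash
python3 - <<'E'
from h import *
a=[]
for n,p,yaw in [('v',[.49,.237,.22],90),('k',[.456,-.365,.20],-45)]:
    r.reach([*p[:2],.30],down(np.radians(yaw))); r.reach(p,down(np.radians(yaw))); r.hold(.3)
    im,d,K,W=cam('wrist'); a.append(im); np.savez(n+'1.npz',im=im,d=d,K=K,W=W)
print(r.read_state()['time_s'])
save('v1',a[0]);save('k1',a[1])
E
```

```text
5.475
```

View pics/v1.png

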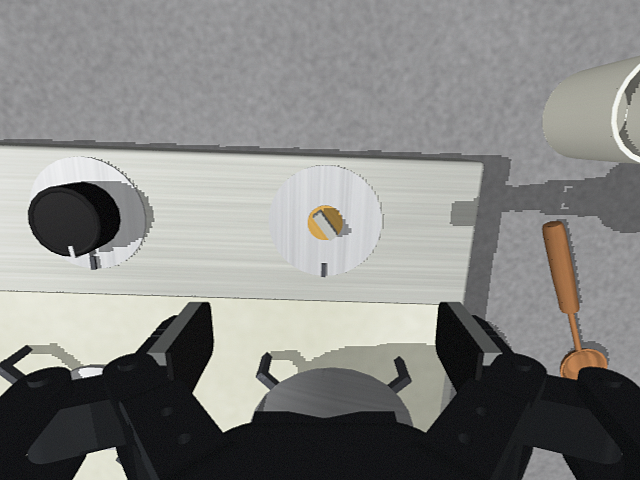

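View pics/k1.png

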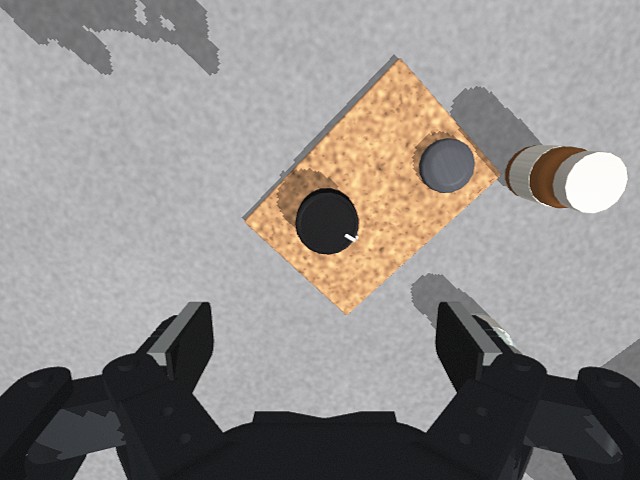

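The wrist view of the valve shows the plate around (326,221), the mark at (323,269) and the tang from about (316,213) to (337,237). On the mat, the knob is at (327,221) with its white fin at (350,238), and the cap is at (446,165). Next I'll measure these from masks, with depth as a check.

```bash
cat > m1.py <<'E'
from h import *
def ell(mask):
    c=max(cv2.findContours(mask.astype(np.uint8),0,cv2.CHAIN_APPROX_NONE)[0],key=cv2.contourArea); return c
s=np.load('v1.npz'); im,d,K,W=[s[k] for k in('im','d','K','W')]
P=cloud(d,K,W)
roi=np.zeros(d.shape,bool); roi[160:280,265:390]=1
m=roi&(P[...,2]>.074)&(P[...,2]<.085); q=P[m]; print('tang',m.sum(),q.mean(0).round(4),np.percentile(q[:,2],[5,50,95]).round(4))
u,S,V=np.linalg.svd(q[:,:2]-q[:,:2].mean(0)); print('pca ang',np.degrees(np.arctan2(V[0,1],V[0,0])))
rc=cv2.minAreaRect((q[:,:2]*1000).astype(np.float32)); print(rc)
for z in np.arange(.05,.09,.002): print(round(z,3),((P[roi][:,2]>=z)&(P[roi][:,2]<z+.002)).sum(),end=' ')
# plate outline by brightness edge of depth
g=cv2.cvtColor(im,cv2.COLOR_RGB2GRAY); hsv=cv2.cvtColor(im,cv2.COLOR_RGB2HSV)
o=roi&(hsv[...,1]>90); uv=np.argwhere(o)[:,::-1]; pb=plane(uv,.062,K,W); print('\norange',o.sum(),pb.mean(0),pb.min(0),pb.max(0))
dk=roi&(g<110); n,l,st,ce=cv2.connectedComponentsWithStats(dk.astype(np.uint8)); print([(st[i].tolist(),ce[i].round(1).tolist()) for i in range(1,n) if st[i][4]>15])
print('depthz plate',np.median(P[200:250,280:300][...,2]),'strip',np.median(P[230:280,400:450][...,2]))
s=np.load('k1.npz'); im2,d,K2,W2=[s[k] for k in('im','d','K','W')]; P2=cloud(d,K2,W2)
m=(P2[...,2]>.032)&(P2[...,2]<.042); m[:,:270]=0;m[:170]=0;m[280:]=0;m[:,390:]=0
q=P2[m]; c,R=cv2.minEnclosingCircle((q[:,:2]*1000).astype(np.float32)); print('knob top',m.sum(),q.mean(0).round(4),np.array(c).round(1),R)
hs=cv2.cvtColor(im2,cv2.COLOR_RGB2HSV); w=(hs[...,2]>180)&(hs[...,1]<60); w[:,:330]=0;w[:,370:]=0;w[:225]=0;w[250:]=0
uv=np.argwhere(w)[:,::-1]; print('fin px',len(uv),uv.mean(0),uv.min(0),uv.max(0)); print('fin',P2[w].mean(0).round(4), P2[w][:,2].round(3))
c4=cv2.resize(im[165:285,260:390],None,fx=5,fy=5,interpolation=0)
c5=cv2.resize(im2[180:265,285:370],None,fx=7,fy=7,interpolation=0)[:600]
save('crop',cv2.resize(np.hstack([c4[:595],c5[:595]]),None,fx=.63,fy=.63))
E
python3 m1.py
```

```text
tang 303 [0.4922 0.2379 0.0779] [0.0753 0.0781 0.0793]
pca ang 36.22555160398153
((492.6407165527344, 237.99349975585938), (23.938446044921875, 7.970970153808594), 36.31386184692383)
0.05 0 0.052 0 0.054 0 0.056 11 0.058 2158 0.06 6654 0.062 5615 0.064 164 0.066 20 0.068 12 0.07 13 0.072 9 0.074 28 0.076 109 0.078 165 0.08 1 0.082 0 0.084 0 0.086 0 0.088 0 
orange 593 [0.49194666 0.23761895 0.062     ] [0.4780416  0.22339104 0.062     ] [0.5075415  0.25230089 0.062     ]
[([313, 210, 25, 25, 86], [327.2, 220.6]), ([321, 263, 5, 14, 55], [323.4, 269.4])]
depthz plate 0.06212997193690309 strip 0.060123380125493286
knob top 3134 [ 0.4576 -0.3701  0.0359] [ 457.3 -371. ] 28.24504852294922
fin px 47 [351.25531915 237.31914894] [345 234] [358 241]
fin [ 0.4631 -0.3948  0.0337] [0.037 0.037 0.036 0.038 0.037 0.037 0.037 0.036 0.037 0.037 0.038 0.037
 0.037 0.039 0.019 0.02  0.019 0.038 0.037 0.037 0.037 0.036 0.037 0.02
 0.022 0.02  0.035 0.037 0.036 0.037 0.037 0.037 0.036 0.035 0.02  0.037
 0.036 0.037 0.039 0.037 0.036 0.036 0.037 0.038 0.037 0.007 0.037]
```

View pics/crop.png

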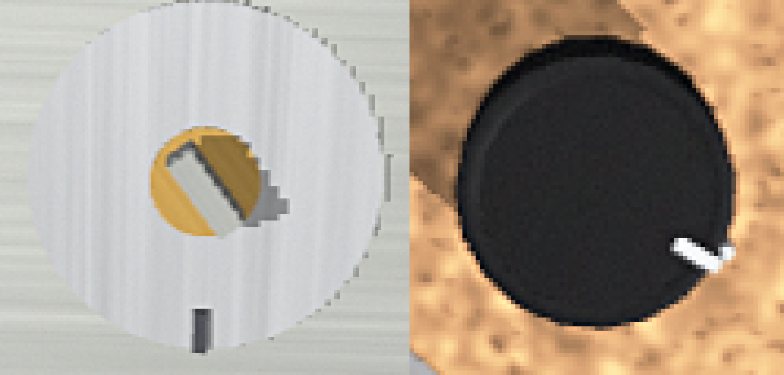

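The rectangle fitted to the tang's top is 23.9 x 8.0 mm at z 0.078, centred at (0.4924, 0.238) and lying at 36°. That matches the given sizes. The knob is 28.2 mm in radius with its top at 0.036, at (0.457, -0.371), with the pointer at about -77°. I'll centre it with two gentle squeezes, which also calibrates the camera against the tool, then grip it square to the pointer.

```bash
cat > m2.py <<'E'
from h import *
s=np.load('k1.npz'); im,K,W=s['im'],s['K'],s['W']; P=cloud(s['d'],K,W)
hs=cv2.cvtColor(im,cv2.COLOR_RGB2HSV); w=(hs[...,2]>180)&(hs[...,1]<60)&(P[...,2]>.03); w[:,:330]=0;w[:,370:]=0;w[:225]=0;w[250:]=0
f=plane(np.argwhere(w)[:,::-1],.036,K,W)[:,:2]; c=np.array([.4573,-.3708]); v=f.mean(0)-c
_,_,V=np.linalg.svd(f-f.mean(0)); fin=np.degrees(np.arctan2(v[1],v[0])); print('fin',fin,'axis',np.degrees(np.arctan2(V[0,1],V[0,0])),np.linalg.norm(v))
v=np.load('v1.npz'); K,W=v['K'],v['W']; t=np.array([.4924,.2379]); mk=plane((323.4,269.4),.065,K,W)[0][:2]-t; print('mark rel',mk,'dir',np.degrees(np.arctan2(mk[1],mk[0])),np.linalg.norm(mk))
E
python3 m2.py; python3 - <<'E'
from h import *
c=[.4573,-.3708]
for yaw,g in ((63,20),(13,25)):
    q=down(np.radians(yaw))
    if yaw==63: r.reach([*c,.10],q); command_gripper(.085); r.move_straight([*c,.036],max_force=8)
    else: r.reach([*c,.036],q)
    command_gripper(.04,g); r.hold(.2); s=r.read_state(); print(yaw,s['eef_pos'].round(4),s['grip_width'],s['grip_force'],s['contact_force'].round(1))
    if yaw==63: command_gripper(.078)
print(s['time_s'])
r.move_straight([*c,.046],speed=.05); r.hold(.2)
im,d,K,W=cam('wrist'); np.savez('g1.npz',im=im,d=d,K=K,W=W); save('g1',im)
E
```

```text
fin -76.5637134771596 axis -73.54745562541912 0.023404117862029724
mark rel [ 0.04173902 -0.00141448] dir -1.9409301721531038 0.04176297835142852
63 [ 0.4573 -0.3708  0.036 ] 0.039730009614908794 0.0 [-0.2 -0.4  0.1]
13 [ 0.4573 -0.3708  0.036 ] 0.040229141470598785 0.0 [-0.4  0.3 -0.2]
10.5917
```

View pics/g1.png

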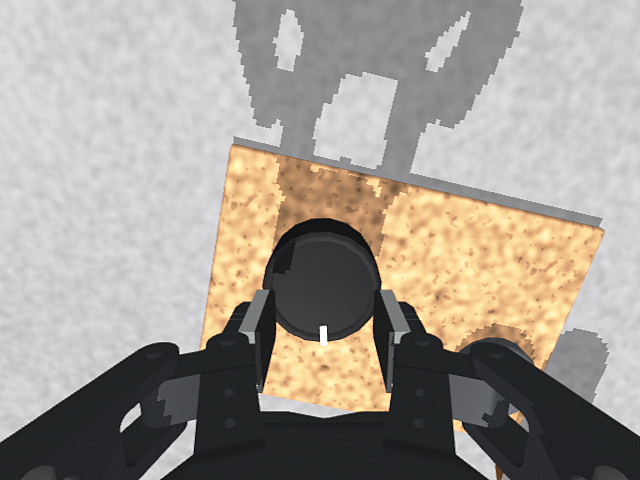

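The fingers closed to 40 mm without gripping. The knob sits centred in the view at (322,283) with the pointer at (323,335), so it looks like the pads passed above it or pushed it aside. I'll get its position from depth.

```bash
python3 - <<'E'
from h import *
s=np.load('g1.npz'); P=cloud(s['d'],s['K'],s['W']); print(s['W'][:3,3])
q=P[240:330,270:375].reshape(-1,3); h,e=np.histogram(q[:,2],bins=np.arange(-.01,.06,.004)); print(list(zip(e.round(3),h)))
m=np.zeros(P.shape[:2],bool); m[225:345,255:390]=1; m&=(P[...,2]>.032)&(P[...,2]<.04)
q=P[m]; print(len(q),q.mean(0), cv2.minEnclosingCircle((q[:,:2]*1000).astype(np.float32)))
print('mat',P[180:200,215:250,2].mean())
print('pads z',P[300:385,260:268,2].min(),P[290:385,255:275,2][::12,::5].round(3))
E
```

```text
[ 0.4429875  -0.30447068  0.19736521]
[(np.float64(-0.01), np.int64(0)), (np.float64(-0.006), np.int64(0)), (np.float64(-0.002), np.int64(0)), (np.float64(0.002), np.int64(114)), (np.float64(0.006), np.int64(170)), (np.float64(0.01), np.int64(10)), (np.float64(0.014), np.int64(12)), (np.float64(0.018), np.int64(18)), (np.float64(0.022), np.int64(26)), (np.float64(0.026), np.int64(38)), (np.float64(0.03), np.int64(54)), (np.float64(0.034), np.int64(8651)), (np.float64(0.038), np.int64(2)), (np.float64(0.042), np.int64(0)), (np.float64(0.046), np.int64(0)), (np.float64(0.05), np.int64(0)), (np.float64(0.054), np.int64(44))]
10114 [ 0.4569936  -0.3686286   0.03580607] ((457.2799072265625, -370.636474609375), 28.327861785888672)
mat 0.00493950309253203
pads z 0.005348206677351586 [[0.006 0.061 0.062 0.061]
 [0.072 0.073 0.073 0.07 ]
 [0.082 0.082 0.082 0.072]
 [0.09  0.091 0.084 0.073]
 [0.094 0.094 0.084 0.074]
 [0.096 0.093 0.086 0.076]
 [0.095 0.095 0.087 0.006]
 [0.124 0.094 0.086 0.006]]
```

```bash
python3 - <<'E'
from h import *
m=optics.camera_model('wrist'); T=m['tool_from_camera']
for f in ('v1','k1','g1'):
    s=np.load(f+'.npz'); P=cloud(s['d'],s['K'],T)
    k=(np.abs(P[...,0])<.03)&(P[...,2]>-.09)&(P[...,2]<.03)&(np.abs(P[...,1])<.07)&(s['d']>0)
    if f=='g1': k[225:345,270:375]=0; 
    q=P[k]; q=q[np.argsort(-q[:,2])]; print(f,len(q)); print(q[:400:25].round(3).tolist())
E
```

```text
v1 40375
[[0.005, -0.042, -0.021], [-0.004, -0.042, -0.022], [-0.006, 0.044, -0.023], [0.008, -0.042, -0.023], [-0.011, -0.042, -0.024], [0.009, -0.042, -0.024], [0.009, -0.042, -0.024], [0.005, -0.042, -0.024], [-0.008, 0.044, -0.025], [0.002, 0.044, -0.025], [-0.003, 0.044, -0.025], [-0.01, -0.042, -0.025], [0.0, 0.044, -0.026], [-0.0, 0.044, -0.026], [0.007, 0.044, -0.026], [0.007, -0.042, -0.026]]
k1 40401
[[0.0, 0.044, -0.021], [0.004, -0.042, -0.022], [-0.003, 0.044, -0.023], [0.002, -0.042, -0.023], [-0.005, -0.042, -0.023], [-0.01, 0.044, -0.024], [0.002, 0.044, -0.024], [-0.002, 0.044, -0.024], [-0.006, 0.044, -0.025], [0.005, 0.044, -0.025], [-0.001, 0.044, -0.025], [-0.003, -0.042, -0.025], [0.002, -0.041, -0.026], [0.002, 0.044, -0.026], [0.01, 0.047, -0.026], [-0.007, 0.044, -0.026]]
g1 43999
[[0.027, -0.008, 0.03], [0.028, 0.004, 0.028], [0.028, -0.003, 0.027], [0.028, 0.004, 0.025], [0.009, -0.026, 0.012], [0.007, 0.027, 0.011], [0.009, -0.026, 0.011], [0.002, -0.025, 0.01], [0.007, -0.026, 0.01], [0.01, -0.024, 0.01], [0.01, -0.025, 0.01], [0.005, 0.026, 0.01], [0.006, -0.024, 0.009], [0.002, -0.026, 0.009], [0.003, -0.027, 0.009], [0.008, -0.025, 0.009]]
```

The depth data shows the fingertips at tool z of about -0.022 when open and -0.012 at a 40 mm opening. They are about 34 mm shorter than `tip_extent` says, so the fingers closed just above the knob. The camera heights agree with the scene (plate 0.062, knob top 0.036), so I'll trust them. I'll repeat the squeezes about 39 mm lower, guarded by a force stop.

```bash
python3 - <<'E'
from h import *
c=[.4573,-.3707]; z=-.003
q=down(np.radians(63)); command_gripper(.085); r.reach([*c,.046],q)
print('hit',r.move_straight([*c,z],speed=.08,max_force=5)); print(r.read_state()['eef_pos'].round(4))
for yaw,g in ((63,20),(13,30)):
    if yaw==13: r.reach([*c,z],down(np.radians(13)))
    command_gripper(.045,g); r.hold(.2); s=r.read_state(); print(yaw,s['eef_pos'].round(4),s['grip_width'],s['grip_force'],s['contact_force'].round(1))
    if s['grip_width']<.05: raise SystemExit
    if yaw==63: command_gripper(.078)
im,d,K,W=cam('wrist'); np.savez('g2.npz',im=im,d=d,K=K,W=W)
r.move_straight([*c,.10],speed=.1); r.hold(.2); s=r.read_state(); print(s['contact_force'].round(2),s['grip_width'],s['time_s'])
im,d,K,W=cam('wrist'); np.savez('g3.npz',im=im,d=d,K=K,W=W); save('g3',im[180:420,180:460])
E
```

```text
hit False
[ 0.4575 -0.3709 -0.0029]
63 [ 0.4576 -0.3711 -0.0022] 0.05525628050538108 21.49741326458752 [-0.7  0.8  5.8]
13 [ 0.4573 -0.3707 -0.0027] 0.05599793303296674 32.15449240989983 [-1.8  1.9  5.9]
[-0.02  0.26 -0.94] 0.05574943830725926 17.075
```

View pics/g3.png

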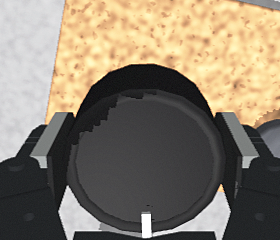

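The knob is held: width 56 mm, about 0.9 N of weight, pointer straight away from the camera (crop column 147). The 6 N upward reading while gripping on the mat suggests the tips touched it, so I'll check tip height, pointer direction and knob position in the tool frame.

```bash
python3 - <<'E'
from h import *
T=optics.camera_model('wrist')['tool_from_camera']
for f in ('g2','g3'):
    s=np.load(f+'.npz'); im,d,K=s['im'],s['d'],s['K']; P=cloud(d,K,T)
    top=np.zeros(d.shape,bool); top[230:430,230:420]=1
    zs=P[top&(np.abs(P[...,1])<.02)&(np.abs(P[...,0])<.02)][:,2]; zt=np.median(zs)
    m=top&(np.abs(P[...,2]-zt)<.0025)&(np.abs(P[...,1])<.0275)
    q=P[m]; A=np.c_[q[:,:2],np.ones(len(q))]; pl=np.linalg.lstsq(A,q[:,2],rcond=None)[0]
    # visible camera-side rim (x max side) circle fit
    c,R=cv2.minEnclosingCircle((q[:,:2]*1000).astype(np.float32)); print(f,'top z',zt,'slope',pl[:2].round(3),'circ',np.round(c,2),R,'xmax',np.percentile(q[:,0],99.5),'xmin',q[:,0].min())
    k=(np.abs(P[...,1])>.0265)&(np.abs(P[...,1])<.033)&(np.abs(P[...,0])<.014)&(P[...,2]>-.04)&(P[...,2]<.0)
    for sg in(-1,1):
        p=P[k&(np.sign(P[...,1])==sg)]; p=p[np.argsort(-p[:,2])]; print(' tip',sg,p[::max(1,len(p)//12)].round(3).tolist()[:6])
    hs=cv2.cvtColor(im,cv2.COLOR_RGB2HSV); w=top&(hs[...,2]>150)&(hs[...,1]<60)&(np.abs(P[...,1])<.01)&(P[...,0]<-.01)&(np.abs(P[...,2]-zt)<.004)
    p=P[w][:,:2]; _,_,V=np.linalg.svd(p-p.mean(0)); print(' fin',len(p),p.mean(0).round(4),'axis tan',V[0,1]/V[0,0])
E
```

```text
g2 top z -0.038650564932353915 slope [0.003 0.001] circ [ 0.22 -0.5 ] 29.21506118774414 xmax 0.027589857131195304 xmin -0.028415712812587535
 tip -1 [[0.01, -0.032, -0.008], [0.012, -0.031, -0.009], [0.01, -0.03, -0.009], [0.01, -0.032, -0.017], [0.007, -0.027, -0.021], [0.01, -0.03, -0.025]]
 tip 1 [[0.009, 0.032, -0.007], [0.011, 0.028, -0.009], [0.007, 0.029, -0.009], [0.009, 0.029, -0.019], [0.011, 0.032, -0.024], [0.008, 0.029, -0.029]]
 fin 229 [-0.0229  0.0016] axis tan -0.04545056439169006
g3 top z -0.03854761993910514 slope [0.003 0.001] circ [ 0.25 -0.55] 29.245779037475586 xmax 0.027586136769161815 xmin -0.02860592370182563
 tip -1 [[0.006, -0.027, -0.014], [0.009, -0.027, -0.02], [0.011, -0.027, -0.022], [0.01, -0.032, -0.025], [0.01, -0.028, -0.028], [0.01, -0.027, -0.03]]
 tip 1 [[0.007, 0.029, -0.013], [0.011, 0.029, -0.02], [0.01, 0.031, -0.025], [0.01, 0.029, -0.028], [0.005, 0.029, -0.031], [0.01, 0.032, -0.034]]
 fin 220 [-0.0232  0.0016] axis tan -0.041261910343561074
```

The knob's underside is at tool z -0.0086 and the tips are about 4 mm above it. The pointer is about 2° off the tool's -x axis, and the camera has a y bias of about +1 mm. The target is TCP (0.4919, 0.2369) at yaw 124.3°, with contact on the tang expected at z≈0.069 and full seating at 0.053.

```bash
cat > seat.py <<'E'
from h import *
import sys
def press(c,yaw,F=5,zt=.0525):
    "descend gently; returns z reached"
    r.move_straight([*c,zt],down(np.radians(yaw)),speed=.02,max_force=F); s=r.read_state()
    print(np.round(c,4),yaw,'z',s['eef_pos'][2].round(4),s['eef_pos'][:2].round(4),s['contact_force'].round(1),s['torque'].round(2),'t',s['time_s']); return s['eef_pos'][2]
E
python3 - <<'E'
from seat import *
c=np.array([.4919,.2369]); yaw=124.3
s=r.read_state(); r.move_straight([*s['eef_pos'][:2],.2],speed=.25)
r.reach([*c,.2],down(np.radians(yaw))); r.move_straight([*c,.076],speed=.12); r.hold(.2)
z=press(c,yaw)
for dx,dy,da in [(.0008,0,0),(-.0008,0,0),(0,.0008,0),(0,-.0008,0),(0,0,3),(0,0,-3)]:
    if z<.060: break
    p=c+[dx,dy]; r.move_straight([*p,.0715],down(np.radians(yaw+da)),speed=.03); z=press(p,yaw+da)
E
```

```text
[0.4919 0.2369] 124.3 z 0.0533 [0.4925 0.2372] [-0.1 -0.5  5. ] [-0.01  0.14 -0.01] t 22.3167
```

It seated at the first press: z 0.0533 against the expected 0.0534, with 5 N of contact. I'll hold, ease off the press and turn the pointer from about 36° to the mark at about -1.9°.

```bash
python3 - <<'E'
from seat import *
c=np.array([.4922,.2370])
r.move_straight([*c,.0533],speed=.01); r.hold(.4); s=r.read_state(); print(s['eef_pos'].round(4),s['contact_force'].round(1),s['grip_width'])
for yaw in (115,105,95,86.1):
    r.reach([*c,.0533],down(np.radians(yaw))); s=r.read_state(); print(yaw,s['eef_pos'].round(4),s['contact_force'].round(1),s['torque'].round(2),s['time_s'])
r.hold(.4)
im,d,K,W=cam('side'); np.savez('s2.npz',im=im,d=d,K=K,W=W); u=K@((np.linalg.inv(W)@[.51,.237,.075,1])[:3]); u=(u/u[2])[:2].astype(int); print('px',u)
a=cv2.resize(im[u[1]-40:u[1]+40,u[0]-50:u[0]+50],None,fx=4,fy=4,interpolation=cv2.INTER_CUBIC)
im,d,K,W=cam('wrist'); np.savez('w2.npz',im=im,d=d,K=K,W=W); b=im[150:470,160:480]
save('chk',np.hstack([a,b]))
E
```

```text
[0.4924 0.2371 0.0533] [2.9 3.9 0.7] 0.055738444665706086
115 [0.4921 0.2377 0.0534] [2.  6.1 1.3] [ 0.85 -0.26  0.05] 23.25
105 [0.4921 0.2377 0.0534] [1.4 5.6 2. ] [ 0.87 -0.3   0.01] 23.5417
95 [0.4921 0.2377 0.0534] [2.5 4.6 1.6] [ 0.84 -0.24  0.01] 23.8333
86.1 [0.4921 0.2377 0.0534] [1.4 5.7 1.5] [ 0.87 -0.34  0.03] 24.1083
px [265 201]
```

View pics/chk.png

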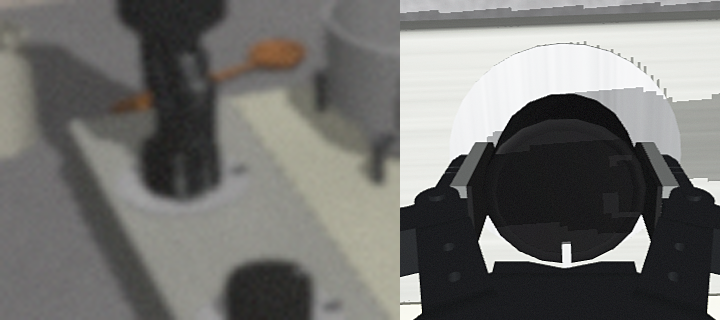

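The wrist view shows the pointer at crop (567,252), still aligned with the tool, so the knob turned with the gripper. In the side view the mark is at crop (238,170), but the finger hides the pointer. I'll open, rise straight up and compare pointer and mark from the wrist and side cameras.

```bash
cat > chk.py <<'E'
from h import *
r.hold(.3); im,d,K,W=cam('wrist'); P=cloud(d,K,W); hs=cv2.cvtColor(im,cv2.COLOR_RGB2HSV)
near=(np.hypot(P[...,0]-.492,P[...,1]-.237)<.055)
top=near&(P[...,2]>.088)&(P[...,2]<.096); q=P[top]; c,R=cv2.minEnclosingCircle((q[:,:2]*1000).astype(np.float32)); c=np.array(c)/1000
print('knob top',q[:,2].mean().round(4),c.round(4),R, 't',r.read_state()['time_s'])
fin=near&(hs[...,2]>150)&(hs[...,1]<60)&(P[...,2]>.085)&(P[...,0]>.5); f=plane(np.argwhere(fin)[:,::-1],.092,K,W)[:,:2]
_,_,V=np.linalg.svd(f-f.mean(0)); V=V*np.sign(V[0,0]); v=f.mean(0)-c; print('fin',len(f),v.round(4),'angle',np.degrees(np.arctan2(v[1],v[0])),'axis',np.degrees(np.arctan2(V[0,1],V[0,0])))
mk=near&(hs[...,2]<110)&(P[...,2]>.06)&(P[...,2]<.068)&(P[...,0]>.525)&(np.abs(P[...,1]-.237)<.015)
m=plane(np.argwhere(mk)[:,::-1],.065,K,W)[:,:2]; v=m.mean(0)-c; print('mark',len(m),v.round(4),'angle',np.degrees(np.arctan2(v[1],v[0])),m.min(0)-c,m.max(0)-c)
uv=(np.argwhere(fin).mean(0)).astype(int); b=cv2.resize(im[uv[0]-50:uv[0]+50,uv[1]-50:uv[1]+50],(400,400),interpolation=0)
im,d,K,W=cam('side'); u=K@((np.linalg.inv(W)@[.51,.237,.075,1])[:3]); u=(u/u[2])[:2].astype(int)
a=cv2.resize(im[u[1]-35:u[1]+35,u[0]-35:u[0]+35],(400,400),interpolation=cv2.INTER_CUBIC)
save('rel',np.hstack([a,b]))
E
python3 - <<'E'
from h import *
command_gripper(.085); r.hold(.2)
s=r.read_state(); print(s['contact_force'].round(1)); p=s['eef_pos']; r.move_straight([.4922,.237,.12],speed=.06); r.move_straight([.4922,.237,.23],speed=.15)
E
python3 chk.py
```

```text
[-0.4 -0.1 -0.1]
knob top 0.0918 [0.4923 0.2379] 28.151506423950195 t 27.7083
fin 72 [ 0.057  -0.0391] angle -34.45134084872542 axis -49.11539867502565
mark 32 [ 0.0432 -0.0017] angle -2.2306261592195935 [ 0.03833263 -0.00287631] [ 0.04784277 -0.00047968]
```

View pics/rel.png

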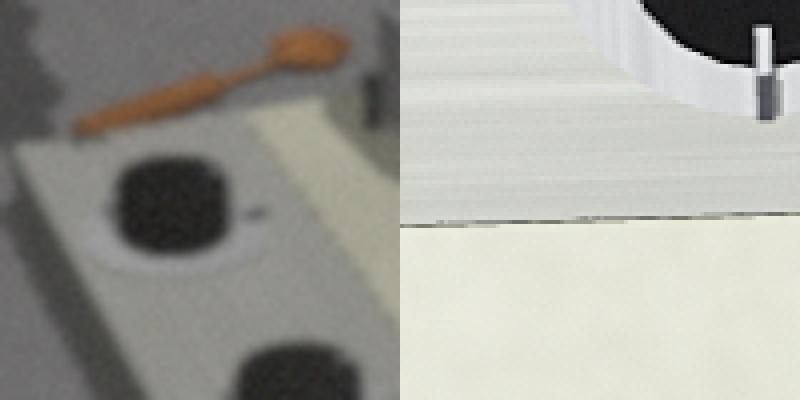

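The knob sits fully down (top at 0.0918 m), and in the wrist crop the pointer (763,45) and mark (767,97) are nearly in line. My fin mask picked up outliers, so I'll tighten it and re-measure once before handing in.

```bash
sed -i 's/&(P\[...,2\]>.085)&(P\[...,0\]>.5)/\&(P[...,2]>.068)\&(P[...,2]<.097)\&(P[...,0]>.505)\&(np.abs(P[...,1]-.237)<.008)/' chk.py; python3 chk.py; python3 -c "
from h import *
s=r.read_state(); print(s['time_s'],s['grip_width'],s['eef_pos'])"
```

```text
knob top 0.0918 [0.4921 0.238 ] 28.002307891845703 t 28.1083
fin 46 [ 0.0237 -0.001 ] angle -2.3308818354843535 axis 0.29667634853296165
mark 35 [ 0.0427 -0.0016] angle -2.2063309161346694 [ 0.0381946  -0.00314638] [ 0.0477146  -0.00036242]
28.1583 0.08469361551395364 [0.49219343 0.23697458 0.23003816]
```

Pointer at -2.3° and mark at -2.2° agree within tolerance, the knob is seated, and the gripper is clear of everything.

```bash
python3 -c "
from h import *
print(r.finish_job())"
```

```text
the job is handed in; nothing more can be done
None
```

The knob is fully down on the spindle, its pointer within about 0.1° of the off mark by the wrist camera (the side view was too coarse to show the pointer), and the job was handed in at 28 s with the gripper clear; no verdict came back.

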